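Stand the pantry containers in their fitted stands

TASK

Tidy the pantry worktop: stand the spice jar, the sauce bottle, the square caddy and the oblong tin upright in the four white stands, each in the one that matches the shape and size of its foot, flat on the stand's floor inside the rim and, for the caddy and the tin, squared up with it. Set each down gently, never dropping or tipping it, and leave the pepper mill and the basket where they are.

Things in the scene. Friction and masses are not known exactly. Their poses are not given: they have to be found in the camera images.
- jar: spice jar: upright plain cylinder, 44 mm in diameter all the way up, 92 mm high, amber glass with paper band and a white cap (the top 22 mm). Loose, about 0.16 kg. Origin: centre of its underside; z up.
- bottle: sauce bottle: dark, round, foot 62 mm in diameter up to 85 mm, tapering to a 24 mm neck at 112 mm, brass-coloured screw cap 32 mm in diameter from 120 to 150 mm high (a good place to grip, strong enough to lift by). Loose, about 0.35 kg. Origin: centre of its underside; z up.
- caddy: square tea caddy: dark steel tin, 56 x 56 mm, 100 mm high, straight sides. Loose, about 0.22 kg. Origin: centre of its underside; x and y square to its sides, z up.
- tin: oblong copper-coloured tin: 88 mm long (its x axis), 42 mm wide (its y axis), 80 mm high, straight sides. Loose, about 0.20 kg. Origin: centre of its underside; z up.
- small_round_stand: the smaller round white stand, a shallow dish 70 mm across outside, 62 mm inside. Its floor is 4 mm thick and its rim stands 12 mm above the worktop, wall 4 mm. Origin: centre of the underside, on the worktop; z up. Fixed to the worktop.
- large_round_stand: the larger round white stand, a shallow dish 88 mm across outside, 80 mm inside. Its floor is 4 mm thick and its rim stands 12 mm above the worktop, wall 4 mm. Origin: centre of the underside, on the worktop; z up. Fixed to the worktop.
- square_stand: square white stand, a shallow tray 82 x 82 mm outside, 74 x 74 mm inside; x and y square to its sides. Its floor is 4 mm thick and its rim stands 12 mm above the worktop, wall 4 mm. Origin: centre of the underside, on the worktop; z up. Fixed to the worktop.
- oblong_stand: oblong white stand, a shallow tray 114 mm (its x axis) by 68 mm (its y axis) outside, 106 x 60 mm inside. Its floor is 4 mm thick and its rim stands 12 mm above the worktop, wall 4 mm. Origin: centre of the underside, on the worktop; z up. Fixed to the worktop.
- mill: dark wooden pepper mill in the middle of the work, 54 mm across at the foot, 139 mm high, loose; to be left alone. Origin: centre of its underside; z up.
- basket: cream wire basket of garlic and onions at the far side of the work, 130 mm across, about 90 mm high, loose; to be left alone. Origin: centre of its underside; z up.
Mind the look-alikes: they are no part of the job. Leave any green look-alike of the square_stand alone.

How it is judged (in metres and radians):
At the end, for the whole second after the job is handed in: Jar in the small round stand, bottle in the large round, caddy in the square, tin in the oblong: within 14 mm of its centre, underside on its floor (within 3 mm), upright within 0.08 rad, caddy and tin square with it within 0.3 rad, all released and at rest (horizontal distance between jar and small_round_stand below 0.014 m and z of jar in the frame of small_round_stand between 0.001 and 0.007 m and angle between each of jar, bottle, caddy, tin's own z axis and vertical below 0.08 rad and linear speed of each of jar, bottle, caddy, tin below 0.02 m/s and angular speed of each of jar, bottle, caddy, tin below 0.2 rad/s and contact force between the fingers and jar below 0.1 N and horizontal distance between bottle and large_round_stand below 0.014 m and z of bottle in the frame of large_round_stand between 0.001 and 0.007 m and contact force between the fingers and bottle below 0.1 N and horizontal distance between caddy and square_stand below 0.014 m and z of caddy in the frame of square_stand between 0.001 and 0.007 m and contact force between the fingers and caddy below 0.1 N and horizontal distance between tin and oblong_stand below 0.014 m and z of tin in the frame of oblong_stand between 0.001 and 0.007 m and contact force between the fingers and tin below 0.1 N and angle between the x axis of tin and the x axis of oblong_stand, either way round below 0.3 rad and (angle between the x axis of caddy and the x axis of square_stand, either way round below 0.3 rad or angle between the x axis of caddy and the y axis of square_stand, either way round below 0.3 rad)); the robot touches nothing.
It fails at once if a container is tipped over (more than 35 degrees) (angle between any of jar, bottle, caddy, tin's own z axis and vertical above 0.61 rad).
It fails at once if a container is dropped or thrown (falls free at over 0.7 m/s, about 25 mm) ((contact force between the fingers and jar below 0.05 N and linear speed of jar above 0.7 m/s) or (contact force between the fingers and bottle below 0.05 N and linear speed of bottle above 0.7 m/s) or (contact force between the fingers and caddy below 0.05 N and linear speed of caddy above 0.7 m/s) or (contact force between the fingers and tin below 0.05 N and linear speed of tin above 0.7 m/s)).
It fails at once if the mill is shifted by more than 20 mm or tipped (distance of mill from where it was at the start of the episode above 0.02 m or angle between mill's own z axis and vertical above 0.3 rad).
It fails at once if the basket is shifted by more than 20 mm or tipped (distance of basket from where it was at the start of the episode above 0.02 m or angle between basket's own z axis and vertical above 0.3 rad).
It also fails if it takes over 128 s, if anything falls off the work surface, if the arm or the gripper's body presses on something with over 40 N, if the wrist force passes 120 N, or if a joint passes its speed limit or range.

ROBOT

A 6-joint arm with a two-finger parallel gripper is mounted at the origin on the work surface. World frame = base frame: x ahead of the robot, y to its left, z up, the work surface at z = 0. Lengths are in m, angles in degrees, forces in N, time in s.
With the tool pointing down it reaches from about 0.35 to 0.875 m from the base axis. Payload 4.2 kg.
Tool frame: the origin (TCP) lies between the finger pads; the fingertips stand 25 mm ahead of it and the grasp point (between the pads) lies 6 mm ahead of it (r.tips_ahead is the distance from the TCP to the fingertips, in m); z points along the fingers, y is the direction in which the jaws open and shut (so a half turn about z gives the same grasp; the last joint's range is limited). The gripper opens to 87 mm and grips with 3 to 60 N. Pads are 19 mm wide; open, the fingers measure 117 mm over their backs; the gripper's body (75 mm by 190 mm) begins 51 mm behind the grasp point.
Start: joints at [-57.605, 22.042, 0.453, 0, -68.411, -14.817], TCP at [0.189, -0.596, 0.248] pointing down, gripper open.
Joint ranges: [-179.83, 179.83], [-69.29, 118.12], [-61.27, 80.66], [-181.25, 117.63], [-171.15, -9.14], [-177.46, 177.46]. Speed limits (degrees/s): [159.86, 159.86, 180, 180, 180, 180].

INTERFACE

Orientations are given as a 3x3 rotation matrix whose columns are the frame's x, y, z axes.
In Python, from station import r, vision, finish_job gives the robot as it stands.
- The arm moves only by the shell command python3 -m jog 'ROWS'. ROWS is a JSON object of lists of equal length, an entry for each row: "rot": the turn, a rotation vector about the world's x, y, z in degrees, a list of three; "delta_pos": the shift along the world's x, y, z in mm, a list of three; "grip": the opening in per cent of the stroke, from 0 (shut) to 100 (fully open). A call has 1 to 10 rows; each row shifts and turns the commanded pose from where the row before left it; what a row does not reach is not made up. A row lasts 1/12 s, in which the tool goes at most 41.7 mm and 7.16 degrees, less where a joint would pass 70% of its speed; a pose out of reach is approached as far as the arm can. A call with a gripper value outside its range is refused whole. The fingers move at their own pace and stop on an object; the grip force is fixed at half the most. Time passes only in rows, so rows that do not move let the fingers close. It gives the time, the measured TCP pose, the force and the opening at its end, in the units of the state.
- r.sense(): the state, without advancing time (a new reading comes with each control period).
- vision.capture(name): name is "scene" or "top" or "wrist"; returns a dict with "frame" (400x640x3 uint8, red, green, blue), "K" (3x3 intrinsics, pixels), "xyz" and "orientation" of the camera in the world. Camera axes: x right, y up, looking along -z (the intrinsics and any distortion apply to the point x, -y, -z); pixel columns grow to the right and rows downward; lengths in m; the calibration is good to about 2 mm. A picture is of the moment at which its call begins. There is no depth.
- finish_job(): hands the job in, once; it reports no verdict.
The state is a dict: "time_s": time; "joints": joint angles; "joint_velocities": joint speeds; "effort": joint torques, N m; "tcp_pos": TCP position; "ee_rot": TCP orientation; "wrist_force": force on the tool from outside, world axes, zero at the start; "moment": the same for the moment, N m; "gripper_width": opening from 0.0 (shut) to 1.0 (fully open).
Only numpy, scipy, OpenCV 4.12 (cv2) and the standard library are available. Lean on these libraries where they do the work, as an engineer would, in place of code of your own. Each camera call takes 0.05 s, during which the arm holds its last target. There are 200 camera calls.

## Working session

There is one attempt and no reset: what is moved stays moved. The work goes in short steps, Python scripts to look and compute and a shell command to move; the robot and the scene stay as the last step left them, time stands still between calls to the robot, and variables do not carry over. Pictures are saved under pics/ and viewed, about 12 in all and at most 16, crops included, and the job is handed in when it is done.

```bash
mkdir -p pics; ls; python3 - <<'E'
from station import r,vision
import cv2,json,numpy as np,pickle
d={}
for n in("top","scene"):
    c=vision.capture(n);d[n]=c
    cv2.imwrite(f"pics/{n}0.png",c["frame"][:,:,::-1])
    print(n,c["K"],c["xyz"],c["orientation"],[k for k in c])
pickle.dump(d,open("c0.pkl","wb"))
print(r.sense())
E
```

```text
pics
top [[483.32493545   0.         326.00841265]
 [  0.         483.32493545 200.14592069]
 [  0.           0.           1.        ]] [ 0.45337071 -0.01714249  1.38626701] [[-0.00787949  0.9943763  -0.105611  ]
 [-0.9999656  -0.00756161  0.00341   ]
 [ 0.00259223  0.10563424  0.99440167]] ['frame', 'K', 'xyz', 'orientation']
scene [[396.37361736   0.         315.19398458]
 [  0.         396.37361736 198.84020119]
 [  0.           0.           1.        ]] [1.00601177 0.32714129 0.80769148] [[-0.63980447 -0.61696079  0.45826806]
 [ 0.76852413 -0.517155    0.37672452]
 [ 0.00457136  0.5932201   0.80502734]] ['frame', 'K', 'xyz', 'orientation']
{'time_s': 0.1, 'joints': array([-5.76052397e+01,  2.20860155e+01,  3.87104852e-01, -2.36226699e-02,
       -6.84122248e+01, -1.48162670e+01]), 'joint_velocities': array([-0.01013201, -0.1213475 ,  0.13782352,  0.08182211, -0.06286927,
       -0.01601764]), 'effort': array([-7.41279637e-04, -3.91691494e+01,  1.87935734e+01,  4.23194200e+00,
        1.34569954e-02, -5.85948715e-05]), 'tcp_pos': array([ 0.18861428, -0.59534088,  0.24657348]), 'ee_rot': array([[-9.53349969e-01, -3.01866404e-01, -7.15454630e-04],
       [-3.01867225e-01,  9.53348195e-01,  1.84318656e-03],
       [ 1.25681283e-04,  1.97317415e-03, -9.99998045e-01]]), 'wrist_force': array([0.36112448, 0.99793498, 0.01893298]), 'moment': array([-0.00133623, -0.00710656,  0.00829957]), 'gripper_width': 0.9962718913984239}
```

View pics/top0.png

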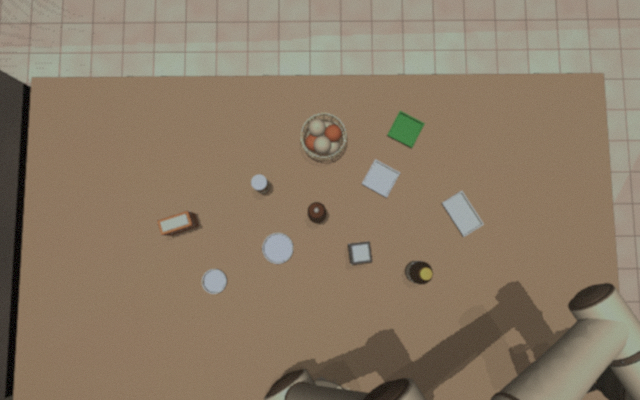

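View pics/scene0.png

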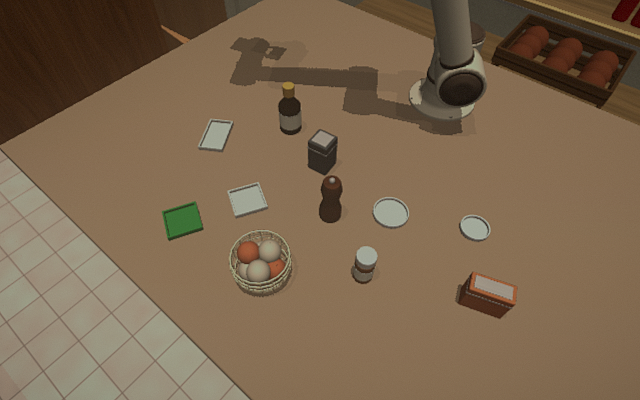

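The look-alikes are:
- **Round stands:** (214,281) is the small one and (278,248) the large one.
- **Square stands:** white at (381,178), which I want; the green one at (406,130) is left alone.
- **Dark round items:** bottle at (420,272) with the brass cap; mill at (316,212).
- **Dark square item:** caddy at (360,253).
- **Oblong:** tin at (176,223), oblong stand at (462,214).
- **Jar:** (260,184).

Next I'll check these in close crops.

```bash
cat > h.py <<'E'
import numpy as np,cv2
def ray(c,u,v):
    d=np.linalg.inv(c["K"])@np.array([u,v,1.]);return c["orientation"]@(d*[1,-1,-1])
def at(c,u,v,z):
    d=ray(c,u,v);p=c["xyz"];return (p+d*(z-p[2])/d[2])
def px(c,P):
    q=c["orientation"].T@(np.array(P,float)-c["xyz"]);q=q*[1,-1,-1];q=c["K"]@q;return q[:2]/q[2]
def crop(c,u0,v0,w,h,s,name):
    f=c["frame"][v0:v0+h,u0:u0+w,::-1];f=cv2.resize(f,None,fx=s,fy=s,interpolation=cv2.INTER_CUBIC)
    f=cv2.convertScaleAbs(f,alpha=1.2)
    for k in range(0,w,10):
        cv2.line(f,(k*s,0),(k*s,10 if (u0+k)%50 else 25),(0,255,255),1)
        if (u0+k)%20==0: cv2.putText(f,str(u0+k),(k*s,35),0,.4,(0,255,255),1)
    for k in range(0,h,10):
        cv2.line(f,(0,k*s),(10,k*s),(0,255,255),1)
        if (v0+k)%20==0: cv2.putText(f,str(v0+k),(12,k*s+4),0,.4,(0,255,255),1)
    cv2.imwrite("pics/"+name,f)
E
python3 - <<'E'
import pickle;from h import *
d=pickle.load(open("c0.pkl","rb"));c=d["top"]
crop(c,150,160,160,140,5,"A.png");crop(c,340,150,160,140,5,"B.png")
# white/light blobs
hsv=cv2.cvtColor(c["frame"],cv2.COLOR_RGB2HSV)
m=((hsv[...,1]<60)&(hsv[...,2]>130)).astype(np.uint8)
m[:90]=0
n,l,s,ce=cv2.connectedComponentsWithStats(m)
for i in range(1,n):
    if 60<s[i,4]<3000 and s[i,0]>100 and s[i,0]<500:
        cn=cv2.findContours((l==i).astype(np.uint8),0,2)[0][0]
        R=cv2.minAreaRect(cn)
        print(s[i],ce[i].round(1),[np.round(x,1) for x in R],"floor",at(c,*R[0],.012)[:2].round(4))
E
```

```text
[301 113  46  37 154] [328.1 124.6] [array([326.6, 127.2]), array([45.7, 28.4]), np.float64(24.8)] floor [ 0.8125 -0.0254]
[309 119  15  15 163] [316.2 126.1] [array([316.2, 126.1]), array([13.9, 13.4]), np.float64(26.6)] floor [0.816  0.0049]
[300 136  18  21  63] [306.4 147.7] [array([306.7, 147.9]), array([25.6,  5.9]), np.float64(51.3)] floor [0.7518 0.0328]
[315 137  14  14 160] [321.7 143.4] [array([321.5, 143.5]), array([13., 13.]), np.float64(90.0)] floor [ 0.7644 -0.0101]
[361 159  40  39 883] [380.7 177.5] [array([380.7, 177.6]), array([30.4, 29.5]), np.float64(28.8)] floor [ 0.6633 -0.1794]
[250 174  17  16 219] [258.1 181.6] [array([258. , 181.5]), array([15., 16.]), np.float64(90.0)] floor [0.6546 0.1729]
[ 442  190   42   47 1025] [462.9 212.9] [array([462.9, 212.9]), array([42.2, 24.6]), np.float64(57.7)] floor [ 0.5598 -0.4122]
[160 214  28  18 285] [174.  222.4] [array([173.8, 222.6]), array([10.4, 27.2]), np.float64(71.6)] floor [0.5386 0.4112]
[261 232  33  33 820] [277.2 247.7] [array([277.3, 247.8]), array([31.1, 31.8]), np.float64(45.0)] floor [0.4649 0.1171]
[352 244  18  18 257] [360.4 252.5] [array([360.4, 252.4]), array([16.1, 15.9]), np.float64(82.9)] floor [ 0.4499 -0.118 ]
[201 268  26  27 519] [213.3 281.1] [array([213.1, 281.2]), array([25.5, 25. ]), np.float64(63.4)] floor [0.3729 0.2969]
[268 387  21  13 105] [279.2 395.2] [array([279.9, 396.2]), array([ 8. , 23.3]), np.float64(59.5)] floor [0.0599 0.1088]
[402 393  14   7  61] [409.  396.8] [array([408.5, 396. ]), array([ 6., 13.]), np.float64(90.0)] floor [ 0.0575 -0.2438]
```

View pics/A.png

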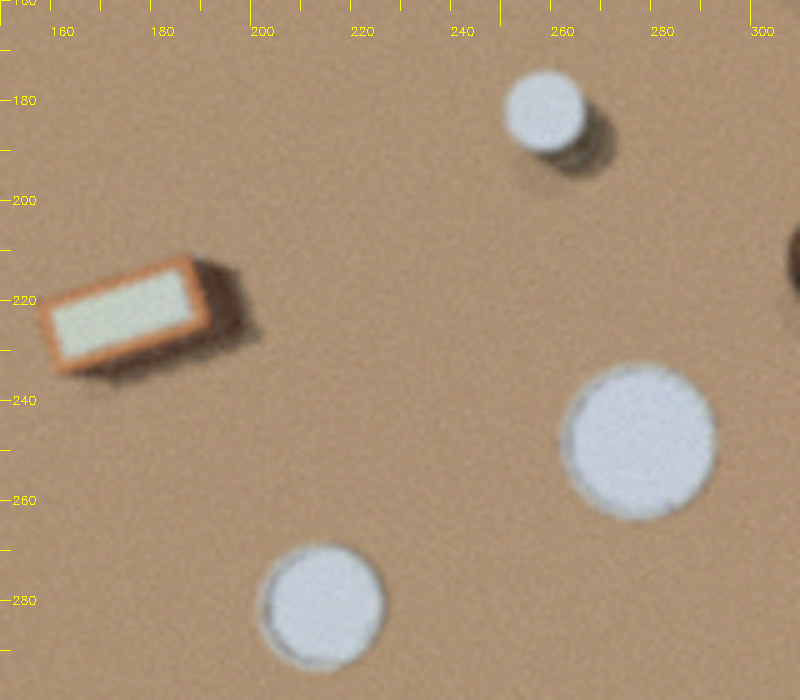

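View pics/B.png

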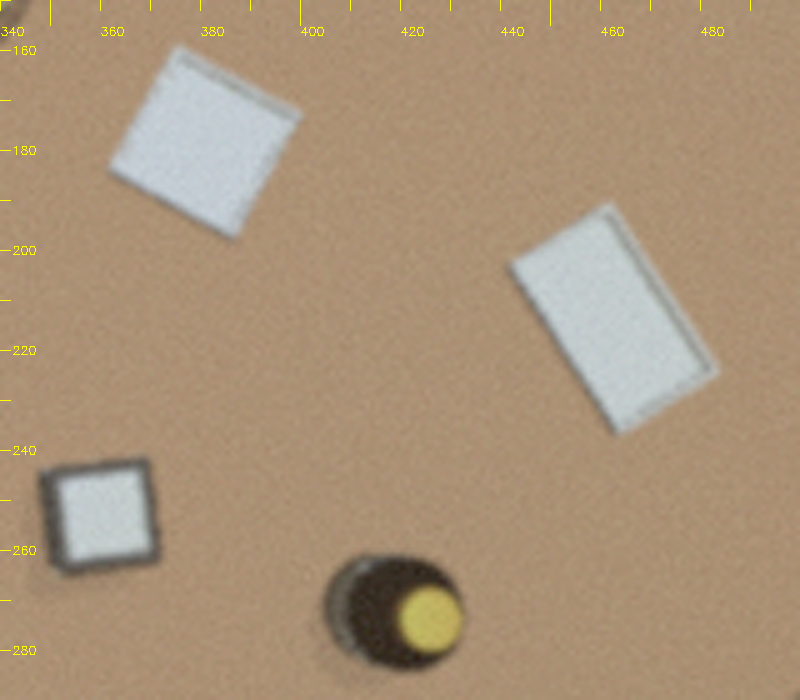

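```bash
python3 - <<'E'
import pickle;from h import *
d=pickle.load(open("c0.pkl","rb"));c=d["top"];s=d["scene"]
def g(o,pts,z): return np.array([at(c,o[0]+(x+.5)/5-.5,o[1]+(y+.5)/5-.5,z)[:2] for x,y in pts])
A=(150,160);B=(340,150)
items=dict(tin=(A,[(43,303),(188,257),(208,323),(63,372)],.08),jar=(A,[(545,111)],.092),large=(A,[(639,441)],.012),small=(A,[(322.5,605.5)],.012),
square=(B,[(178,47),(300,112),(236,237),(110,170)],.012),oblong=(B,[(610,203),(719,373),(617,433),(510,265)],.012),caddy=(B,[(58,475),(143,465),(153,555),(68,565)],.1),bottle=(B,[(431,619)],.15),mill=((0,0),[(1585,1060)],.1))
for k,(o,p,z) in items.items():
    q=g(o,p,z);m=q.mean(0);e=""
    if len(q)>1:
        dd=[q[1]-q[0],q[2]-q[1],q[3]-q[2],q[0]-q[3]]
        e=[(round(np.hypot(*v)*1e3),round(np.degrees(np.arctan2(v[1],v[0]))%180,1)) for v in dd]
    print(k,m.round(4),e,"scene px",px(s,[*m,z]).round(1))
E
```

```text
tin [0.5349 0.3877] [(82, np.float64(107.4)), (38, np.float64(17.9)), (82, np.float64(108.4)), (39, np.float64(17.6))] scene px [490.6 286.6]
jar [0.6421 0.1602]  scene px [365.  254.8]
large [0.4648 0.1167]  scene px [389.3 210.8]
small [0.3743 0.2942]  scene px [473.  226.3]
square [ 0.6626 -0.1798] [(79, np.float64(61.0)), (82, np.float64(152.0)), (82, np.float64(61.2)), (82, np.float64(150.5))] scene px [245.6 198. ]
oblong [ 0.5588 -0.4106] [(114, np.float64(30.8)), (68, np.float64(119.5)), (112, np.float64(30.9)), (68, np.float64(121.1))] scene px [214.8 133.4]
caddy [ 0.4497 -0.1123] [(45, np.float64(96.2)), (48, np.float64(5.4)), (45, np.float64(96.2)), (48, np.float64(5.6))] scene px [321.2 138.5]
bottle [ 0.3962 -0.2727]  scene px [286.9  85.4]
mill [0.5594 0.0038]  scene px [330.2 188.7]
```

Every position agrees between the two cameras to within about 2 px. The caddy goes first.

```bash
python3 -m jog '{"delta_pos":[[16.3,30.2,0],[16.3,30.2,0],[16.3,30.2,0],[16.3,30.2,0],[16.3,30.2,0],[16.3,30.2,0],[16.3,30.2,0],[16.3,30.2,0]],"rot":[[0,0,-0.72],[0,0,-0.72],[0,0,-0.72],[0,0,-0.72],[0,0,-0.72],[0,0,-0.72],[0,0,-0.72],[0,0,-0.72]],"grip":[100,100,100,100,100,100,100,100]}'
python3 -m jog '{"delta_pos":[[16.3,30.2,0],[16.3,30.2,0],[16.3,30.2,0],[16.3,30.2,0],[16.3,30.2,0],[16.3,30.2,0],[16.3,30.2,0],[16.3,30.2,0],[0,0,0],[0,0,0]],"rot":[[0,0,-0.72],[0,0,-0.72],[0,0,-0.72],[0,0,-0.72],[0,0,-0.72],[0,0,-0.72],[0,0,-0.72],[0,0,-0.72],[0,0,0],[0,0,0]],"grip":[100,100,100,100,100,100,100,100,100,100]}'
python3 - <<'E'
from station import r,vision
import cv2
c=vision.capture("wrist");cv2.imwrite("pics/w1.png",c["frame"][:,:,::-1])
E
```

```text
time_s: 0.77
tcp_pos: [0.3193, -0.3525, 0.2472]
ee_rot: [[-0.979, -0.204, -0.0], [-0.204, 0.979, 0.0], [0.0, 0.001, -1.0]]
wrist_force: [1.6, 0.0, 0.2]
gripper_width: 0.998
time_s: 1.6
tcp_pos: [0.4499, -0.1111, 0.2471]
ee_rot: [[-0.994, -0.109, -0.001], [-0.109, 0.994, 0.0], [0.001, 0.0, -1.0]]
wrist_force: [-1.2, 0.0, -0.2]
gripper_width: 1.001
```

View pics/w1.png

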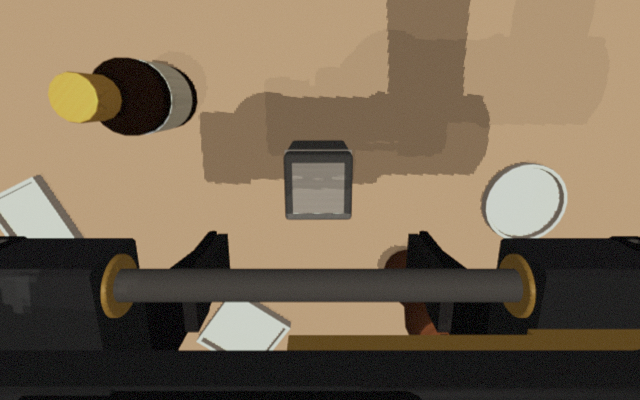

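The caddy sits centred between the fingers, at about (319,184), and is squared up. Now down and grip.

```bash
python3 - <<'E'
from station import r,vision
from h import *
c=vision.capture("wrist")
for n,p,z in [("caddy",(319,184),.1),("cap",(72,98),.15),("large",(524,202),.012)]: print(n,at(c,*p,z).round(4))
E
python3 -m jog '{"delta_pos":[[0,0,-20],[0,0,-25],[0,0,-25],[0,0,-25],[0,0,-25],[0,0,-20],[0,0,-15],[0,0,-6],[0,0,0],[0,0,0]],"grip":[100,100,100,100,100,100,100,100,100,100]}'
python3 -m jog '{"delta_pos":[[0,0,0],[0,0,0],[0,0,0],[0,0,0],[0,0,0],[0,0,0],[0,0,0],[0,0,0]],"grip":[0,0,0,0,0,0,0,0]}'
```

```text
caddy [ 0.4457 -0.1112  0.1   ]
cap [ 0.395  -0.2738  0.15  ]
large [0.4627 0.1141 0.012 ]invalid input at $: expected keys rot, delta_pos, grip
invalid input at $: expected keys rot, delta_pos, grip
```

```bash
python3 -m jog '{"delta_pos":[[-2,0,-20],[0,0,-25],[0,0,-25],[0,0,-25],[0,0,-25],[0,0,-20],[0,0,-15],[0,0,-6],[0,0,0],[0,0,0]],"rot":[[0,0,0],[0,0,0],[0,0,0],[0,0,0],[0,0,0],[0,0,0],[0,0,0],[0,0,0],[0,0,0],[0,0,0]],"grip":[100,100,100,100,100,100,100,100,100,100]}'
python3 -m jog '{"delta_pos":[[0,0,0],[0,0,0],[0,0,0],[0,0,0],[0,0,0],[0,0,0],[0,0,0],[0,0,0]],"rot":[[0,0,0],[0,0,0],[0,0,0],[0,0,0],[0,0,0],[0,0,0],[0,0,0],[0,0,0]],"grip":[0,0,0,0,0,0,0,0]}'
```

```text
time_s: 2.53
tcp_pos: [0.4477, -0.1132, 0.087]
ee_rot: [[-0.995, -0.105, 0.0], [-0.105, 0.995, -0.0], [-0.0, -0.0, -1.0]]
wrist_force: [0.2, 0.4, -0.1]
gripper_width: 0.998
time_s: 3.2
tcp_pos: [0.4478, -0.1125, 0.0868]
ee_rot: [[-0.994, -0.106, 0.0], [-0.106, 0.994, 0.0], [-0.0, 0.0, -1.0]]
wrist_force: [-0.8, 1.0, 2.8]
gripper_width: 0.641
```

```bash
python3 -m jog '{"delta_pos":[[0,0,4],[0,0,16],[0,0,30],[0,0,30],[26.9,-8.4,0],[26.9,-8.4,0],[26.9,-8.4,0],[26.9,-8.4,0]],"rot":[[0,0,0],[0,0,0],[0,0,0],[0,0,0],[0,0,-4.4],[0,0,-4.4],[0,0,-4.4],[0,0,-4.4]],"grip":[0,0,0,0,0,0,0,0]}'
python3 -m jog '{"delta_pos":[[26.9,-8.4,0],[26.9,-8.4,0],[26.9,-8.4,0],[26.5,-8.4,0],[0,0,0],[0,0,0],[0,0,0]],"rot":[[0,0,-4.4],[0,0,-4.4],[0,0,-4.4],[0,0,-4.4],[0,0,0],[0,0,0],[0,0,0]],"grip":[0,0,0,0,0,0,0]}'
python3 - <<'E'
from station import r,vision
from h import *
c=vision.capture("top");crop(c,340,140,120,100,6,"p1.png")
c=vision.capture("wrist");cv2.imwrite("pics/w2.png",c["frame"][:,:,::-1])
E
```

```text
time_s: 3.87
tcp_pos: [0.5558, -0.1465, 0.1666]
ee_rot: [[-0.979, 0.204, -0.0], [0.204, 0.979, 0.0], [0.001, 0.0, -1.0]]
wrist_force: [0.2, 0.7, -0.9]
gripper_width: 0.642
time_s: 4.45
tcp_pos: [0.6613, -0.1797, 0.1654]
ee_rot: [[-0.874, 0.487, -0.003], [0.487, 0.874, 0.001], [0.003, -0.001, -1.0]]
wrist_force: [-0.7, -0.5, -0.9]
gripper_width: 0.642
```

View pics/w2.png

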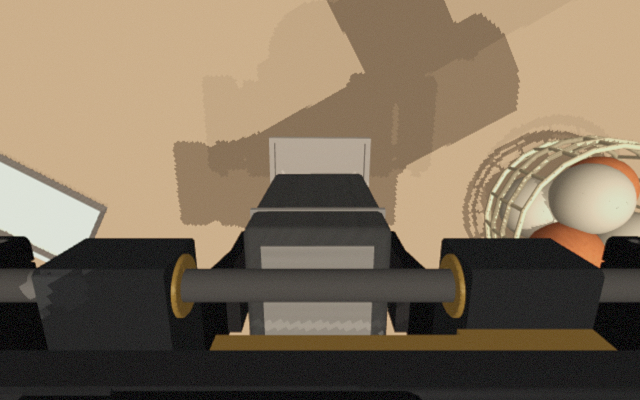

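The caddy is held square over the stand. The stand's back edge runs from (270,138) to (370,138).

```bash
python3 - <<'E'
from station import r,vision
from h import *
c=vision.capture("wrist");s=r.sense()
a,b=at(c,270,138,.012),at(c,370,138,.012);R=s["ee_rot"]
m=(a+b)/2
print(a,b,np.linalg.norm(a-b),"edge mid in tool",(R.T@(m-s["tcp_pos"]))[:2], "est centre",m-R[:,0]*.041, s["tcp_pos"],(m-s["tcp_pos"])@R[:,0],s["wrist_force"])
E
```

```text
[ 0.60766005 -0.19310183  0.012     ] [ 0.6470023  -0.12244922  0.012     ] 0.08086781648080676 edge mid in tool [0.04030907 0.00240177] est centre [ 0.66315094 -0.17772406  0.01197894] [ 0.66145714 -0.1795089   0.16682494] 0.04030906903669851 [-0.01460792  0.31321359 -0.78371253]
```

```bash
python3 -m jog '{"delta_pos":[[1,1,-15],[0,0,-20],[0,0,-20],[0,0,-10],[0,0,-5],[0,0,-3],[0,0,-2],[0,0,-1],[0,0,0],[0,0,0]],"rot":[[0,0,0],[0,0,0],[0,0,0],[0,0,0],[0,0,0],[0,0,0],[0,0,0],[0,0,0],[0,0,0],[0,0,0]],"grip":[0,0,0,0,0,0,0,0,0,0]}'
```

```text
time_s: 5.43
tcp_pos: [0.6638, -0.1788, 0.0914]
ee_rot: [[-0.873, 0.487, 0.001], [0.487, 0.873, -0.0], [-0.001, 0.001, -1.0]]
wrist_force: [-0.6, -1.6, -1.7]
gripper_width: 0.638
```

```bash
python3 -m jog '{"delta_pos":[[0,0,-0.8],[0,0,0],[0,0,0],[0,0,0],[0,0,0],[0,0,0],[0,0,0],[0,0,10],[0,0,30],[0,0,30]],"rot":[[0,0,0],[0,0,0],[0,0,0],[0,0,0],[0,0,0],[0,0,0],[0,0,0],[0,0,0],[0,0,0],[0,0,0]],"grip":[0,0,100,100,100,100,100,100,100,100]}'
python3 -m jog '{"delta_pos":[[0,0,30],[0,0,30],[0,0,30],[-33.5,-11.8,0],[-33.5,-11.8,0],[-33.5,-11.8,0],[-33.5,-11.8,0],[-33.5,-11.8,0],[-33.5,-11.8,0],[-33.5,-11.8,0]],"rot":[[0,0,0],[0,0,0],[0,0,0],[0,0,5.6],[0,0,5.6],[0,0,5.6],[0,0,5.6],[0,0,5.6],[0,0,5.6],[0,0,5.6]],"grip":[100,100,100,100,100,100,100,100,100,100]}'
python3 -m jog '{"delta_pos":[[-33.5,-11.8,0],[0,0,0],[0,0,0]],"rot":[[0,0,5.6],[0,0,0],[0,0,0]],"grip":[100,100,100]}'
python3 - <<'E'
from station import r,vision
from h import *
c=vision.capture("top");crop(c,340,150,160,140,4,"p2.png")
w=vision.capture("wrist");cv2.imwrite("pics/w3.png",w["frame"][:,:,::-1])
a=cv2.imread("pics/p2.png");b=cv2.resize(w["frame"][:,:,::-1],None,fx=.9,fy=.9)
o=np.zeros((600,800,3),np.uint8)
a=cv2.resize(a,(400,350));b=cv2.resize(w["frame"][:,:,::-1],(400,250))
o[:350,:400]=a;o[:400,400:]=w["frame"][:,:400,::-1];o[350:600,:400]=b
cv2.imwrite("pics/m3.png",o)
E
```

```text
time_s: 6.27
tcp_pos: [0.6625, -0.1788, 0.1595]
ee_rot: [[-0.873, 0.487, -0.004], [0.487, 0.873, 0.0], [0.003, -0.002, -1.0]]
wrist_force: [0.8, 0.1, 0.0]
gripper_width: 0.997
time_s: 7.1
tcp_pos: [0.4271, -0.2618, 0.2507]
ee_rot: [[-0.984, -0.18, 0.001], [-0.18, 0.984, -0.001], [-0.001, -0.001, -1.0]]
wrist_force: [0.7, -0.5, 0.5]
gripper_width: 1.002
time_s: 7.35
tcp_pos: [0.3941, -0.2738, 0.2512]
ee_rot: [[-0.963, -0.268, 0.002], [-0.268, 0.963, -0.001], [-0.002, -0.001, -1.0]]
wrist_force: [1.9, 0.1, 0.7]
gripper_width: 0.997
```

View pics/m3.png

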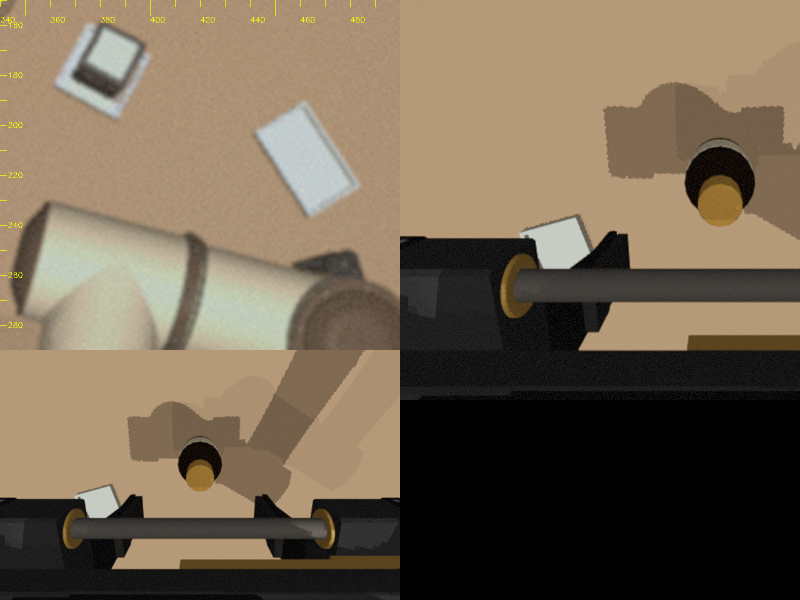

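The caddy stands in the square stand and the bottle's cap is centred between the fingers, at wrist (320,202). Now the bottle.

```bash
python3 - <<'E'
from station import r,vision
from h import *
c=vision.capture("wrist");s=r.sense();p=at(c,320,202,.15);print(p,s["tcp_pos"],s["ee_rot"].T@(p-s["tcp_pos"]))
E
python3 -m jog '{"delta_pos":[[0,0,-15],[0,0,-25],[0,0,-25],[0,0,-20],[0,0,-15],[0,0,-10],[0,0,0],[0,0,0]],"rot":[[0,0,0],[0,0,0],[0,0,0],[0,0,0],[0,0,0],[0,0,0],[0,0,0],[0,0,0]],"grip":[100,100,100,100,100,100,100,100]}'
python3 -m jog '{"delta_pos":[[0,0,0],[0,0,0],[0,0,0],[0,0,0],[0,0,0],[0,0,0],[0,0,0],[0,0,0],[0,0,0],[0,0,0]],"rot":[[0,0,0],[0,0,0],[0,0,0],[0,0,0],[0,0,0],[0,0,0],[0,0,0],[0,0,0],[0,0,0],[0,0,0]],"grip":[0,0,0,0,0,0,0,0,0,0]}'
```

```text
[ 0.39400441 -0.27242493  0.15      ] [ 0.39627677 -0.27318752  0.25028196] [0.00208667 0.00142374 0.10027879]
time_s: 8.17
tcp_pos: [0.3962, -0.273, 0.1393]
ee_rot: [[-0.963, -0.271, -0.001], [-0.271, 0.963, 0.0], [0.001, 0.0, -1.0]]
wrist_force: [0.8, -0.0, -0.3]
gripper_width: 0.999
time_s: 9.0
tcp_pos: [0.3952, -0.2731, 0.1397]
ee_rot: [[-0.963, -0.27, -0.0], [-0.27, 0.963, 0.0], [0.0, 0.0, -1.0]]
wrist_force: [-0.8, 0.9, 1.3]
gripper_width: 0.357
```

```bash
python3 -m jog '{"delta_pos":[[0,0,4],[0,0,12],[0,0,24],[0,0,24],[0,0,16],[2,12,0],[4,24,0],[6,34,0],[7,38,0],[7,38,0]],"rot":[[0,0,0],[0,0,0],[0,0,0],[0,0,0],[0,0,0],[0,0,0],[0,0,0],[0,0,0],[0,0,0],[0,0,0]],"grip":[0,0,0,0,0,0,0,0,0,0]}'
python3 -m jog '{"delta_pos":[[7,38,0],[7,38,0],[7,38,0],[7,38,0],[6,36,0],[5,28,0],[3,18,0],[1,9,0],[0,0,0],[0,0,0]],"rot":[[0,0,0],[0,0,0],[0,0,0],[0,0,0],[0,0,0],[0,0,0],[0,0,0],[0,0,0],[0,0,0],[0,0,0]],"grip":[0,0,0,0,0,0,0,0,0,0]}'
python3 - <<'E'
from station import r,vision
from h import *
c=vision.capture("scene")
w=vision.capture("wrist")
o=np.zeros((600,640,3),np.uint8)
o[:200]=cv2.resize(c["frame"][130:255,190:590,::-1],(640,200));o[200:]=w["frame"][:,:,::-1]
cv2.imwrite("pics/m4.png",o);print(r.sense()["wrist_force"])
E
```

```text
time_s: 9.83
tcp_pos: [0.4202, -0.1259, 0.2189]
ee_rot: [[-0.963, -0.268, -0.002], [-0.268, 0.963, 0.001], [0.002, 0.001, -1.0]]
wrist_force: [1.5, -0.1, -4.6]
gripper_width: 0.361
time_s: 10.67
tcp_pos: [0.4635, 0.1154, 0.2189]
ee_rot: [[-0.963, -0.27, -0.003], [-0.27, 0.963, -0.001], [0.003, -0.0, -1.0]]
wrist_force: [0.1, -0.4, -4.8]
gripper_width: 0.362
[-0.40256606  0.32209523 -4.41263012]
```

View pics/m4.png

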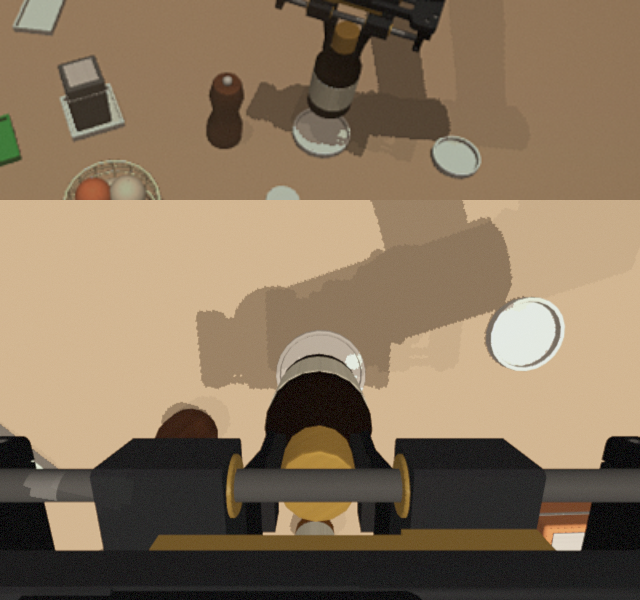

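The bottle hangs over the large stand, whose back rim is at wrist (320,132); the small stand is at (526,134). I'll check the offset.

```bash
python3 - <<'E'
from station import r,vision
from h import *
c=vision.capture("wrist");s=r.sense();R=s["ee_rot"]
p=at(c,320.5,132,.012);print("centre",p-.044*R[:,0],s["tcp_pos"]);print("small",at(c,526,134,.012))
E
```

```text
centre [0.46674967 0.11818807 0.01194794] [0.4638438  0.1146333  0.21947989]
small [0.37360772 0.29522868 0.012     ]
```

```bash
python3 -m jog '{"delta_pos":[[1,1,-10],[0,0,-20],[0,0,-20],[0,0,-12],[0,0,-6],[0,0,-3],[0,0,-2],[0,0,-1.5],[0,0,0],[0,0,0]],"rot":[[0,0,0],[0,0,0],[0,0,0],[0,0,0],[0,0,0],[0,0,0],[0,0,0],[0,0,0],[0,0,0],[0,0,0]],"grip":[0,0,0,0,0,0,0,0,0,0]}'
```

```text
time_s: 11.65
tcp_pos: [0.4657, 0.117, 0.1459]
ee_rot: [[-0.963, -0.27, 0.001], [-0.27, 0.963, 0.001], [-0.001, 0.0, -1.0]]
wrist_force: [0.8, 0.4, -3.6]
gripper_width: 0.357
```

```bash
python3 -m jog '{"delta_pos":[[0,0,-1],[0,0,-1],[0,0,-0.5],[0,0,0],[0,0,0]],"rot":[[0,0,0],[0,0,0],[0,0,0],[0,0,0],[0,0,0]],"grip":[0,0,0,0,0]}'
```

```text
time_s: 12.07
tcp_pos: [0.466, 0.1172, 0.1437]
ee_rot: [[-0.963, -0.27, 0.002], [-0.27, 0.963, 0.001], [-0.002, 0.0, -1.0]]
wrist_force: [-2.3, 0.6, 3.4]
gripper_width: 0.356
```

```bash
python3 -m jog '{"delta_pos":[[0,0,0],[0,0,0],[0,0,0],[0,0,0],[0,0,0],[0,0,10],[0,0,20],[0,0,30],[0,0,30],[0,0,0]],"rot":[[0,0,0],[0,0,0],[0,0,0],[0,0,0],[0,0,0],[0,0,0],[0,0,0],[0,0,0],[0,0,0],[0,0,0]],"grip":[100,100,100,100,100,100,100,100,100,100]}'
python3 -m jog '{"delta_pos":[[29.3,7.2,0],[29.3,7.2,0],[29.3,7.2,0],[29.3,7.2,0],[29.3,7.2,0],[29.3,7.2,0],[0,0,0],[0,0,0],[0,0,0]],"rot":[[0,0,0],[0,0,0],[0,0,0],[0,0,0],[0,0,0],[0,0,0],[0,0,0],[0,0,0],[0,0,0]],"grip":[100,100,100,100,100,100,100,100,100]}'
python3 - <<'E'
from station import r,vision
from h import *
c=vision.capture("scene")
w=vision.capture("wrist")
o=np.zeros((600,640,3),np.uint8)
o[:200]=cv2.resize(c["frame"][130:255,190:590,::-1],(640,200));o[200:]=w["frame"][:,:,::-1]
cv2.imwrite("pics/m5.png",o)
E
```

```text
time_s: 12.9
tcp_pos: [0.4686, 0.118, 0.2387]
ee_rot: [[-0.962, -0.271, 0.011], [-0.271, 0.963, 0.004], [-0.012, 0.001, -1.0]]
wrist_force: [1.3, -0.4, 0.1]
gripper_width: 0.976
time_s: 13.65
tcp_pos: [0.6406, 0.1598, 0.2319]
ee_rot: [[-0.963, -0.27, -0.002], [-0.27, 0.963, -0.001], [0.002, -0.0, -1.0]]
wrist_force: [0.7, -0.2, -0.7]
gripper_width: 0.999
```

View pics/m5.png

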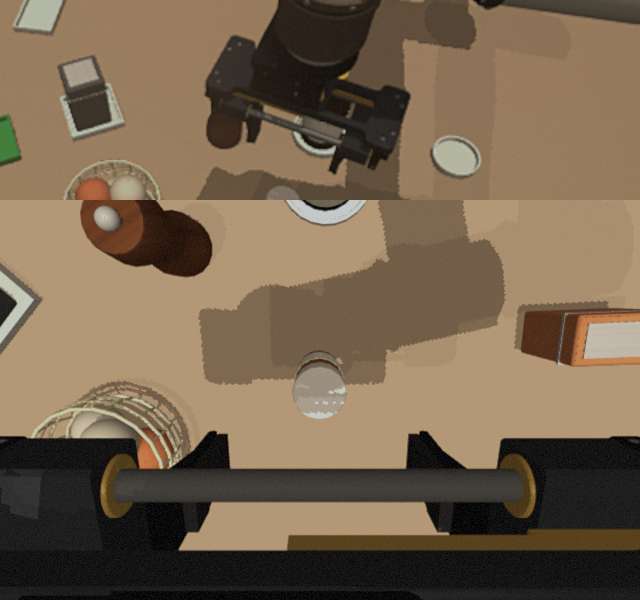

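The jar's cap is at wrist (320,191), between the fingers.

```bash
python3 - <<'E'
from station import r,vision
from h import *
c=vision.capture("wrist");s=r.sense();p=at(c,320,191,.092);print(p,s["tcp_pos"],s["ee_rot"].T@(p-s["tcp_pos"]))
E
python3 -m jog '{"delta_pos":[[0,0,-15],[0,0,-30],[0,0,-30],[0,0,-30],[0,0,-25],[0,0,-15],[0,0,-10],[0,0,0],[0,0,0]],"rot":[[0,0,0],[0,0,0],[0,0,0],[0,0,0],[0,0,0],[0,0,0],[0,0,0],[0,0,0],[0,0,0]],"grip":[100,100,100,100,100,100,100,100,100]}'
python3 -m jog '{"delta_pos":[[0,0,0],[0,0,0],[0,0,0],[0,0,0],[0,0,0],[0,0,0],[0,0,0],[0,0,0],[0,0,0],[0,0,0]],"rot":[[0,0,0],[0,0,0],[0,0,0],[0,0,0],[0,0,0],[0,0,0],[0,0,0],[0,0,0],[0,0,0],[0,0,0]],"grip":[0,0,0,0,0,0,0,0,0,0]}'
```

```text
[0.64061404 0.16174271 0.092     ] [0.64031963 0.15978316 0.23337685] [-0.00075871  0.00179724  0.14137728]
time_s: 14.55
tcp_pos: [0.6413, 0.1601, 0.0786]
ee_rot: [[-0.963, -0.27, 0.001], [-0.27, 0.963, 0.0], [-0.001, -0.0, -1.0]]
wrist_force: [-1.3, -1.3, 0.6]
gripper_width: 1.001
time_s: 15.38
tcp_pos: [0.6412, 0.1601, 0.0777]
ee_rot: [[-0.963, -0.27, 0.0], [-0.27, 0.963, 0.0], [-0.0, 0.0, -1.0]]
wrist_force: [0.5, 0.1, 0.5]
gripper_width: 0.498
```

```bash
python3 -m jog '{"delta_pos":[[0,0,5],[0,0,20],[0,0,35],[0,0,30],[0,0,20],[-14,7,0],[-28,14,0],[-32,16,0],[-32,16,0],[-32,16,0]],"rot":[[0,0,0],[0,0,0],[0,0,0],[0,0,0],[0,0,0],[0,0,0],[0,0,0],[0,0,0],[0,0,0],[0,0,0]],"grip":[0,0,0,0,0,0,0,0,0,0]}'
python3 -m jog '{"delta_pos":[[-32,16,0],[-32,16,0],[-32,16,0],[-22,12,0],[-11,6,0],[0,0,0],[0,0,0],[0,0,0]],"rot":[[0,0,0],[0,0,0],[0,0,0],[0,0,0],[0,0,0],[0,0,0],[0,0,0],[0,0,0]],"grip":[0,0,0,0,0,0,0,0]}'
python3 - <<'E'
from station import r,vision
from h import *
c=vision.capture("scene")
w=vision.capture("wrist")
o=np.zeros((600,640,3),np.uint8)
o[:200]=cv2.resize(c["frame"][130:255,190:590,::-1],(640,200));o[200:]=w["frame"][:,:,::-1]
cv2.imwrite("pics/m6.png",o)
E
```

```text
time_s: 16.22
tcp_pos: [0.5016, 0.2291, 0.1877]
ee_rot: [[-0.963, -0.269, -0.001], [-0.269, 0.963, -0.0], [0.001, -0.0, -1.0]]
wrist_force: [0.5, 0.3, -1.0]
gripper_width: 0.496
time_s: 16.88
tcp_pos: [0.3746, 0.2949, 0.1879]
ee_rot: [[-0.963, -0.27, 0.0], [-0.27, 0.963, 0.0], [-0.0, 0.0, -1.0]]
wrist_force: [-0.4, -0.3, -1.4]
gripper_width: 0.501
```

View pics/m6.png

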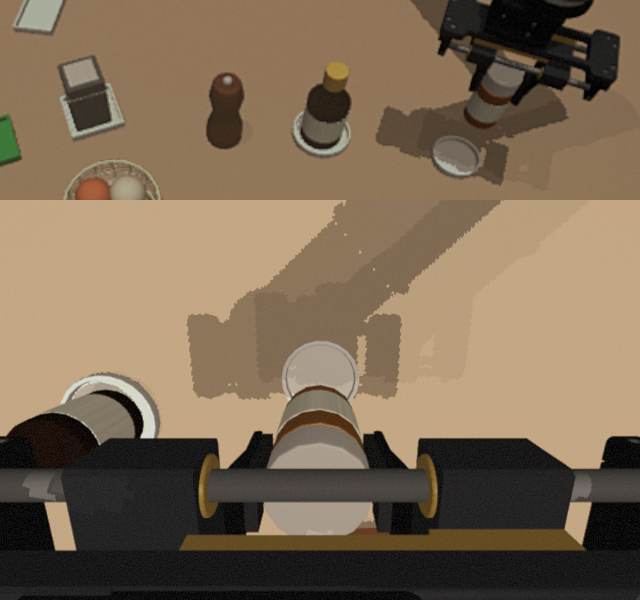

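The bottle stands in the large round stand. The jar is over the small one, back rim at (320,142). Lowering it.

```bash
python3 - <<'E'
from station import r,vision
from h import *
c=vision.capture("wrist");s=r.sense();R=s["ee_rot"]
p=at(c,320,142,.012);print("centre",p-.035*R[:,0],s["tcp_pos"])
E
python3 -m jog '{"delta_pos":[[0,0,-10],[0,0,-25],[0,0,-25],[0,0,-20],[0,0,-12],[0,0,-7],[0,0,-3],[0,0,-2],[0,0,0],[0,0,0]],"rot":[[0,0,0],[0,0,0],[0,0,0],[0,0,0],[0,0,0],[0,0,0],[0,0,0],[0,0,0],[0,0,0],[0,0,0]],"grip":[0,0,0,0,0,0,0,0,0,0]}'
python3 -m jog '{"delta_pos":[[0,0,-0.7],[0,0,-0.7],[0,0,-0.7],[0,0,0],[0,0,0]],"rot":[[0,0,0],[0,0,0],[0,0,0],[0,0,0],[0,0,0]],"grip":[0,0,0,0,0]}'
```

```text
centre [0.37517854 0.29670947 0.01199182] [0.37485179 0.29455418 0.18759137]
time_s: 17.87
tcp_pos: [0.3746, 0.2954, 0.0845]
ee_rot: [[-0.963, -0.27, 0.001], [-0.27, 0.963, 0.001], [-0.001, 0.001, -1.0]]
wrist_force: [-1.0, 0.6, -1.4]
gripper_width: 0.502
time_s: 18.28
tcp_pos: [0.3742, 0.2951, 0.0817]
ee_rot: [[-0.963, -0.27, 0.0], [-0.27, 0.963, 0.0], [-0.0, 0.0, -1.0]]
wrist_force: [-0.5, 0.3, -1.6]
gripper_width: 0.499
```

```bash
python3 -m jog '{"delta_pos":[[0,0,-0.6],[0,0,0],[0,0,0],[0,0,0],[0,0,0],[0,0,0],[0,0,0],[0,0,10],[0,0,25],[0,0,35]],"rot":[[0,0,0],[0,0,0],[0,0,0],[0,0,0],[0,0,0],[0,0,0],[0,0,0],[0,0,0],[0,0,0],[0,0,0]],"grip":[0,0,100,100,100,100,100,100,100,100]}'
python3 -m jog '{"delta_pos":[[0,0,35],[0,0,15],[12.4,7.2,0],[12.4,7.2,0],[12.4,7.2,0],[12.4,7.2,0],[12.4,7.2,0],[12.4,7.2,0],[12.4,7.2,0],[12.4,7.2,0]],"rot":[[0,0,0],[0,0,0],[0,0,7.1],[0,0,7.1],[0,0,7.1],[0,0,7.1],[0,0,7.1],[0,0,7.1],[0,0,7.1],[0,0,7.1]],"grip":[100,100,100,100,100,100,100,100,100,100]}'
python3 -m jog '{"delta_pos":[[12.4,7.2,0],[12.4,7.2,0],[12.4,7.2,0],[12.4,7.2,0],[12.4,7.2,0],[0,0,0],[0,0,0],[0,0,0]],"rot":[[0,0,7.1],[0,0,7.1],[0,0,7.1],[0,0,7.1],[0,0,7.1],[0,0,0],[0,0,0],[0,0,0]],"grip":[100,100,100,100,100,100,100,100]}'
python3 - <<'E'
from station import r,vision
from h import *
c=vision.capture("scene")
w=vision.capture("wrist")
o=np.zeros((600,640,3),np.uint8)
o[:200]=cv2.resize(c["frame"][170:295,240:640,::-1],(640,200));o[200:]=w["frame"][:,:,::-1]
cv2.imwrite("pics/m7.png",o)
E
```

```text
time_s: 19.12
tcp_pos: [0.3729, 0.2934, 0.1494]
ee_rot: [[-0.963, -0.269, -0.004], [-0.269, 0.963, -0.006], [0.006, -0.004, -1.0]]
wrist_force: [0.2, 2.1, -0.2]
gripper_width: 0.972
time_s: 19.95
tcp_pos: [0.4739, 0.3528, 0.2007]
ee_rot: [[-0.296, -0.955, -0.0], [-0.955, 0.296, -0.0], [0.001, 0.0, -1.0]]
wrist_force: [0.7, 0.5, 0.1]
gripper_width: 1.002
time_s: 20.62
tcp_pos: [0.5348, 0.3882, 0.2006]
ee_rot: [[0.306, -0.952, -0.001], [-0.952, -0.306, -0.001], [0.0, 0.001, -1.0]]
wrist_force: [0.2, 0.3, -0.8]
gripper_width: 1.0
```

View pics/m7.png

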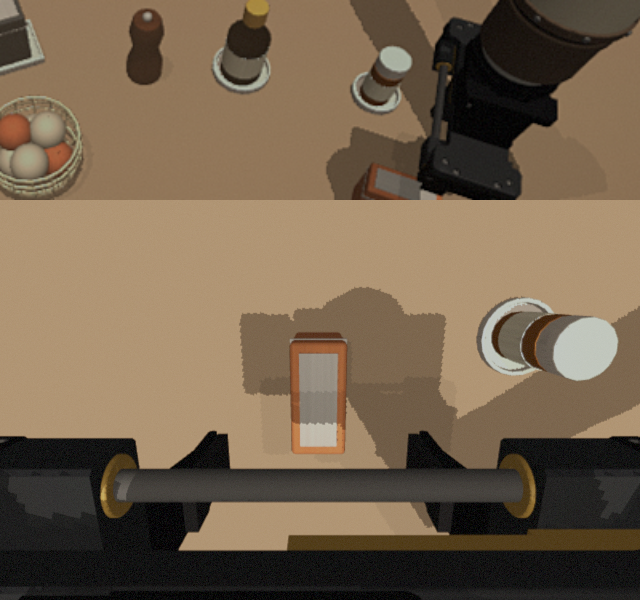

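The jar stands in the small stand. The tin is squared up between the fingers, its top running from (291,142) to (345,253).

```bash
python3 - <<'E'
from station import r,vision
from h import *
c=vision.capture("wrist");s=r.sense()
q=np.mean([at(c,u,v,.08) for u,v in[(291,142),(347,142),(345,253),(292,253)]],0);print(q,s["tcp_pos"],s["ee_rot"].T@(q-s["tcp_pos"]))
E
python3 -m jog '{"delta_pos":[[0,0,-15],[0,0,-30],[0,0,-30],[0,0,-30],[0,0,-17],[0,0,-8],[0,0,0],[0,0,0]],"rot":[[0,0,0],[0,0,0],[0,0,0],[0,0,0],[0,0,0],[0,0,0],[0,0,0],[0,0,0]],"grip":[100,100,100,100,100,100,100,100]}'
```

```text
[0.53434137 0.38967039 0.08      ] [0.53480326 0.38833445 0.20131628] [-1.40732857e-03  1.54704407e-05  1.21316355e-01]
time_s: 21.43
tcp_pos: [0.5357, 0.389, 0.072]
ee_rot: [[0.309, -0.951, 0.001], [-0.951, -0.309, 0.001], [-0.0, -0.001, -1.0]]
wrist_force: [-0.5, -0.7, 1.6]
gripper_width: 1.003
```

```bash
python3 -m jog '{"delta_pos":[[0,0,0],[0,0,0],[0,0,0],[0,0,0],[0,0,0],[0,0,0],[0,0,0],[0,0,0],[0,0,0],[0,0,0]],"rot":[[0,0,0],[0,0,0],[0,0,0],[0,0,0],[0,0,0],[0,0,0],[0,0,0],[0,0,0],[0,0,0],[0,0,0]],"grip":[0,0,0,0,0,0,0,0,0,0]}'
python3 -m jog '{"delta_pos":[[0,0,5],[0,0,20],[0,0,35],[0,0,40],[0,0,40],[0,0,40],[0,0,0]],"rot":[[0,0,0],[0,0,0],[0,0,0],[0,0,0],[0,0,0],[0,0,0],[0,0,0]],"grip":[0,0,0,0,0,0,0]}'
```

```text
time_s: 22.27
tcp_pos: [0.5352, 0.3885, 0.071]
ee_rot: [[0.308, -0.951, -0.0], [-0.951, -0.308, -0.0], [0.0, 0.001, -1.0]]
wrist_force: [-0.8, -0.2, 0.8]
gripper_width: 0.476
time_s: 22.85
tcp_pos: [0.5388, 0.3908, 0.2618]
ee_rot: [[0.31, -0.951, 0.015], [-0.951, -0.309, 0.011], [-0.006, -0.018, -1.0]]
wrist_force: [1.1, 1.1, -0.4]
gripper_width: 0.482
```

```bash
python3 -m jog '{"delta_pos":[[1,-12,0],[1,-24,0],[1,-34,0],[1,-38,0]],"rot":[[0,0,0],[0,0,0],[0,0,-3.5],[0,0,-3.5]],"grip":[0,0,0,0]}'
python3 -m jog '{"delta_pos":[[1,-38,0],[1,-38,0],[1,-38,0],[1,-38,0],[1,-38,0],[1,-38,0],[1,-38,0],[1,-38,0],[1,-38,0],[1,-38,0]],"rot":[[0,0,-3.5],[0,0,-3.5],[0,0,-3.5],[0,0,-3.5],[0,0,-3.5],[0,0,-3.5],[0,0,-3.5],[0,0,-3.5],[0,0,-3.5],[0,0,-3.5]],"grip":[0,0,0,0,0,0,0,0,0,0]}'
python3 -m jog '{"delta_pos":[[1,-38,0],[1,-38,0],[1,-38,0],[1,-38,0],[1,-38,0],[1,-38,0],[1,-34,0],[1,-26,0],[1,-15,0],[1,-8,0]],"rot":[[0,0,-3.5],[0,0,-3.5],[0,0,-3.5],[0,0,-3.5],[0,0,-3.5],[0,0,-3.5],[0,0,-3.5],[0,0,-3.5],[0,0,-3.5],[0,0,-3.5]],"grip":[0,0,0,0,0,0,0,0,0,0]}'
python3 -m jog '{"delta_pos":[[0,0,-20],[0,0,-35],[0,0,-35],[0,0,-20],[0,0,0],[0,0,0]],"rot":[[0,0,0],[0,0,0],[0,0,0],[0,0,0],[0,0,0],[0,0,0]],"grip":[0,0,0,0,0,0]}'
python3 - <<'E'
from station import r,vision
from h import *
c=vision.capture("scene")
w=vision.capture("wrist")
o=np.zeros((600,640,3),np.uint8)
o[:200]=cv2.resize(c["frame"][90:215,100:500,::-1],(640,200));o[200:]=w["frame"][:,:,::-1]
cv2.imwrite("pics/m8.png",o)
E
```

```text
time_s: 23.18
tcp_pos: [0.5382, 0.2794, 0.2487]
ee_rot: [[0.189, -0.982, -0.003], [-0.982, -0.189, -0.002], [0.001, 0.004, -1.0]]
wrist_force: [1.3, -0.9, -2.3]
gripper_width: 0.479
time_s: 24.02
tcp_pos: [0.5477, -0.1015, 0.2495]
ee_rot: [[-0.411, -0.912, -0.003], [-0.912, 0.411, 0.0], [0.001, 0.003, -1.0]]
wrist_force: [0.7, 1.5, -1.9]
gripper_width: 0.48
time_s: 24.85
tcp_pos: [0.5575, -0.4128, 0.2481]
ee_rot: [[-0.861, -0.509, -0.004], [-0.509, 0.861, 0.002], [0.002, 0.004, -1.0]]
wrist_force: [-0.1, 0.9, -3.1]
gripper_width: 0.478
time_s: 25.35
tcp_pos: [0.5579, -0.4102, 0.1387]
ee_rot: [[-0.858, -0.514, -0.005], [-0.514, 0.858, 0.002], [0.003, 0.004, -1.0]]
wrist_force: [1.1, -0.8, -1.6]
gripper_width: 0.479
```

View pics/m8.png

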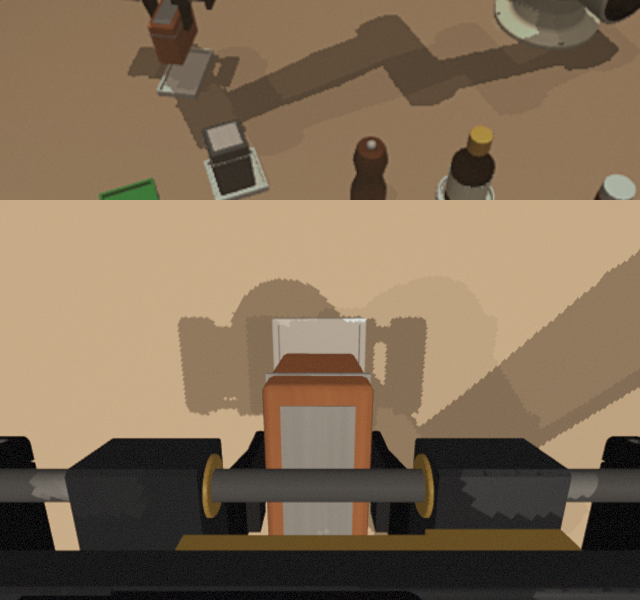

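The tin is square over the oblong stand, whose back corners are (272,119) and (367,119).

```bash
python3 - <<'E'
from station import r,vision
from h import *
c=vision.capture("wrist");s=r.sense();R=s["ee_rot"]
a,b=at(c,272,119,.012),at(c,367,119,.012);print("len",np.linalg.norm(a-b),"centre",(a+b)/2-.057*R[:,0],s["tcp_pos"])
E
python3 -m jog '{"delta_pos":[[0,0,-10],[0,0,-20],[0,0,-15],[0,0,-8],[0,0,-5],[0,0,-2],[0,0,-1],[0,0,0],[0,0,0]],"rot":[[0,0,0],[0,0,0],[0,0,0],[0,0,0],[0,0,0],[0,0,0],[0,0,0],[0,0,0],[0,0,0]],"grip":[0,0,0,0,0,0,0,0,0]}'
```

```text
len 0.06958375889487668 centre [ 0.56042975 -0.41022763  0.01210455] [ 0.56044909 -0.41117262  0.14342692]
time_s: 26.25
tcp_pos: [0.5599, -0.4107, 0.0811]
ee_rot: [[-0.857, -0.515, 0.002], [-0.515, 0.857, -0.001], [-0.001, -0.002, -1.0]]
wrist_force: [-0.3, 0.5, -3.0]
gripper_width: 0.478
```

```bash
python3 -m jog '{"delta_pos":[[0,0,-2],[0,0,-1.5],[0,0,-1],[0,0,-1],[0,0,-0.5],[0,0,0],[0,0,0]],"rot":[[0,0,0],[0,0,0],[0,0,0],[0,0,0],[0,0,0],[0,0,0],[0,0,0]],"grip":[0,0,0,0,0,0,0]}'
```

```text
time_s: 26.83
tcp_pos: [0.5594, -0.4104, 0.075]
ee_rot: [[-0.857, -0.515, 0.0], [-0.515, 0.857, -0.0], [-0.0, -0.0, -1.0]]
wrist_force: [-2.0, 1.9, 4.5]
gripper_width: 0.477
```

Contact, so I'll release, back up, clear the view toward the start pose and check everything.

```bash
python3 -m jog '{"delta_pos":[[0,0,0],[0,0,0],[0,0,0],[0,0,0],[0,0,0],[0,0,10],[0,0,25],[0,0,35],[0,0,40],[0,0,40]],"rot":[[0,0,0],[0,0,0],[0,0,0],[0,0,0],[0,0,0],[0,0,0],[0,0,0],[0,0,0],[0,0,0],[0,0,0]],"grip":[100,100,100,100,100,100,100,100,100,100]}'
python3 -m jog '{"delta_pos":[[-34,-20,0],[-34,-20,0],[-34,-20,0],[-34,-20,0],[-34,-20,0],[-34,-20,0],[-34,-20,0],[-34,-20,0],[0,0,0],[0,0,0]],"rot":[[0,0,0],[0,0,0],[0,0,0],[0,0,0],[0,0,0],[0,0,0],[0,0,0],[0,0,0],[0,0,0],[0,0,0]],"grip":[100,100,100,100,100,100,100,100,100,100]}'
python3 - <<'E'
from station import r,vision
from h import *
import pickle
c=vision.capture("top");s=vision.capture("scene");pickle.dump((c,s),open("c1.pkl","wb"))
f=c["frame"][:,:,::-1]
o=np.zeros((600,800,3),np.uint8)
for i,(u,v) in enumerate([(381,178),(278,248),(214,281),(463,214)]):
    o[:300,200*i:200*i+200]=cv2.resize(f[v-25:v+25,u-25:u+25],(200,300-100+0)) if 0 else cv2.copyMakeBorder(cv2.resize(f[v-25:v+25,u-25:u+25],(200,200),interpolation=cv2.INTER_CUBIC),0,100,0,0,0)
o[200:600,:640]=s["frame"][:,:,::-1]
cv2.imwrite("pics/end.png",o)
E
```

```text
time_s: 27.67
tcp_pos: [0.559, -0.4104, 0.2261]
ee_rot: [[-0.857, -0.514, -0.001], [-0.514, 0.857, -0.0], [0.001, 0.0, -1.0]]
wrist_force: [0.5, -0.2, 0.3]
gripper_width: 0.997
time_s: 28.5
tcp_pos: [0.2853, -0.5715, 0.2248]
ee_rot: [[-0.86, -0.511, 0.001], [-0.511, 0.86, -0.001], [-0.0, -0.001, -1.0]]
wrist_force: [-0.4, 0.4, -0.0]
gripper_width: 1.001
```

View pics/end.png

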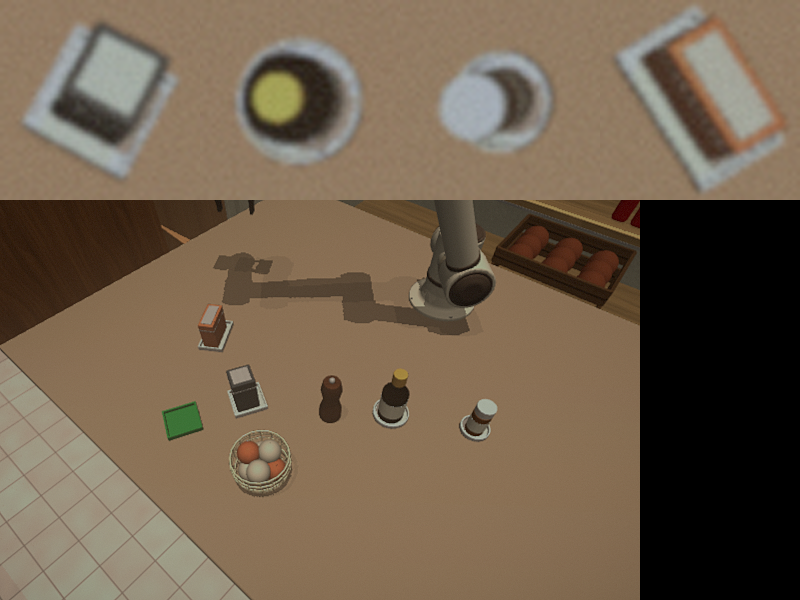

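```bash
python3 - <<'E'
import pickle;from h import *
c,s=pickle.load(open("c1.pkl","rb"))
for n,o,p,z,t in[("caddy",(381,178),(116,74.5),.104,(.6626,-.1798)),("bottle",(278,248),(78,98),.154,(.4648,.1167)),("jar",(214,281),(73,107),.096,(.3743,.2942)),("tin",(463,214),(125,85),.084,(.5588,-.4106))]:
    q=at(c,o[0]-25+(p[0]+.5)/4-.5,o[1]-25+(p[1]+.5)/4-.5,z)[:2];print(n,q.round(4),"err mm",((q-t)*1e3).round(1))
d=pickle.load(open("c0.pkl","rb"))
for n,(u,v) in dict(mill=(316,212),basket=(323,137)).items():
    a=d["top"]["frame"][v-28:v+28,u-28:u+28].astype(float);b=c["frame"][v-28:v+28,u-28:u+28].astype(float);print(n,"mean diff",abs(a-b).mean(),cv2.phaseCorrelate(a.mean(2),b.mean(2)))
E
```

```text
caddy [ 0.6664 -0.1796] err mm [3.8 0.2]
bottle [0.4654 0.1163] err mm [ 0.6 -0.4]
jar [0.3749 0.2941] err mm [ 0.6 -0.1]
tin [ 0.5623 -0.408 ] err mm [3.5 2.6]
mill mean diff 2.7046130952380953 ((0.020656930530076778, -0.0479239773738378), 0.9299696320735837)
basket mean diff 2.7455357142857144 ((0.043600795805087245, 0.02071162780725544), 0.9584713835753396)
```

All four are within about 4 mm of their stand centres, and the mill and basket are unmoved. Handing in.

```bash
python3 -c "
from station import finish_job
print(finish_job())"
```

```text
the job is handed in; nothing more can be done
None
```

The job is handed in: the caddy is in the square stand, the bottle in the large round one, the jar in the small round one and the tin in the oblong one. Each was lowered gently onto its stand's floor and released, and the arm then moved clear. The hand-in gave no verdict.

- **Position:** the last top-camera check put the containers at about 4 mm (caddy), 1 mm (bottle), 1 mm (jar) and 4 mm (tin) from their stand centres. The limit is 14 mm.
- **Upright and square:** all four look upright in the final pictures. The caddy and tin look squared up with their stands.
- **Mill and basket:** both shifted by less than 0.1 pixel between the first and last pictures, well under 1 mm.
- **Time:** about 28.5 s of the 128 s allowed.

No check failed. The only disagreement was 2–4 mm between the cameras, in line with their calibration. The jar and caddy showed no clear contact force on touchdown, so I judged their height from the tool position. One early move was refused because I left out the rotation rows; the arm did not move, and I sent it again correctly.

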